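# Hold the engraver's sprung hood just below its balance point

## Robot

A 6-joint arm with a two-finger parallel gripper is mounted at the origin on the work surface. World frame = base frame: x ahead of the robot, y to its left, z up, the work surface at z = 0. Lengths are in m, angles in degrees, forces in N, time in s.
With the tool pointing down it reaches from about 0.25 to 0.725 m from the base axis. Payload 9.7 kg.
Tool frame: the origin (TCP) lies midway between the tips of the shut fingers; the grasp point (between the pads) lies 19 mm behind it (bot.grasp_offset is the distance from the TCP to the grasp point, in m); z points along the fingers, x is the direction in which the jaws open and shut, and the axes are right-handed (so a half turn about z gives the same grasp; the last joint's range is limited). The gripper opens to 85 mm and grips with 20 to 120 N. Pads are 22 mm wide; open, the fingers measure 114 mm over their backs; the gripper's body (76 mm by 85 mm) begins 54 mm behind the grasp point. The pads swing forward as they close: fully open they stand 13 mm farther back than shut.
Start: joints at [-70.588, 4.979, 10.078, 95.1, 0, 90], TCP at [0.183, -0.519, 0.231] pointing down, gripper open.
Joint ranges: [-179.16, 179.16], [-48.56, 103.87], [-65.8, 70.77], [-126.05, 130.52], [-82.76, 87.17], [-180, 180]. Speed limits (degrees/s): [127.2, 127.2, 147.25, 180, 180, 180].

## Interface

Orientations are given as [roll, pitch, yaw] about the fixed x, y, z axes, in that order (R = Rz(yaw) Ry(pitch) Rx(roll)).
In Python, from workcell import bot gives the robot as it stands.
- The arm moves only by the tool send_rows, never from a script. Its argument "targets" is a list of rows, each a list of 5 numbers: the closure, from 0 (fully open) to 1 (shut), then the shift along the world's x, y, z in mm, then the turn about the world's z in degrees. A call has 1 to 10 rows; each row is the pose to reach, as a shift and turn from the pose commanded when the call began; what a row does not reach only later rows make up. A row lasts 1/8 s, in which the tool goes at most 62.5 mm and 10.7 degrees, less where a joint would pass 70% of its speed; a pose out of reach is approached as far as the arm can. A call with a gripper value outside its range is refused whole. The fingers move at their own pace and stop on an object; "squeeze" is the grip in N (left out, the last holds). Time passes only in rows, so rows that repeat a pose let the fingers close. It gives the time, the measured TCP pose, the force and the opening at its end, in the units of the state.
- bot.get_obs(): the state, without advancing time (a new reading comes with each control period).
- bot.camera(name): name is "side" or "top" or "wrist"; returns a dict with "pixels" (420x560x3 uint8, red, green, blue), "intrinsics" (3x3 intrinsics, pixels), "dist" ([k1, k2, p1, p2, k3] as OpenCV has them; the pictures are not rectified), "view" (4x4, takes a point from world to camera coordinates); the wrist camera has in their place "mount" (4x4, takes a point from camera to tool coordinates, whose origin is the TCP and whose axes are the tool frame's). Camera axes: x right, y down, z forward; pixel columns grow to the right and rows downward; lengths in m; the calibration is good to about 2 mm. A picture is of the moment at which its call begins: read the wrist's pose just before it. There is no depth.
- bot.job_done(): hands the job in, once; it reports no verdict.
The state is a dict: "time": time; "q": joint angles; "qd": joint speeds; "joint_efforts": joint torques, N m; "ee_pos": TCP position; "tcp_rot": TCP orientation; "wrist_force": force on the tool from outside, world axes, zero at the start; "torque": the same for the moment, N m; "opening": finger opening in m.
Only numpy, scipy, OpenCV 4.12 (cv2) and the standard library are available. Lean on these libraries where they do the work, as an engineer would, in place of code of your own. Each camera call takes 0.05 s, during which the arm holds its last target.

## Task

The hinge springs of the laser engraver's hood have been renewed and I am about to set their collars: take the sanding block off the closed hood and lay it flat in the plywood tray, then lift the hood by its handle bar until it is clearly past its balance point, where the springs begin to carry it up by themselves, and ease it back to just below that point. Finish there, still holding the hood steady so that it rests only lightly on your hand. Keep the hood under control, neither springing wide open nor dropping, and leave everything else on the bench where it is.

Things in the scene. Friction and masses are not known exactly. Their poses are not given: they have to be found in the camera images.
- engraver: Compact laser engraver, fixed: white case 300 x 360 mm, 125 mm high with the hood closed; at its rear a ribbed hose bends down into the bench. Origin: on the bench under the middle of the closed hood; +x points to the hinge side, away from the handle, y along the hinge, z up. Hinge axis along y through (140, 0, 90) mm; closed handle bar's middle at (-180, 0, 102) mm, free space under it.
- hood (a joint): Hood angle, rad: 0 closed, grows as the front rises (turn about engraver +y), stop 1.3. Balance point 0.70 (40 deg): below it the hood falls shut if let go, above it springs open. Lifting takes 2 N at the bar from closed, 0.5 N at 0.1 rad off balance. Clearly past: 0.1 above it; just below: 0.1 under (0.02 to 0.2). Out of control: over 1.1 rad or 1.5 rad/s (0.5 m/s at the bar).
- hood_bar (a point): Middle of the hood's black bow handle: a straight round bar 14 mm thick, 140 mm long, parallel to the hinge, its axis 40 mm off the hood's front face (33 mm gap for a finger, 125 mm between the legs). The hood is a flat grey lid 280 x 360 mm with a clear orange window. The point turns with the hood, axes as the engraver's when closed; the hinge axis passes through (320, 0, -12) mm in its frame.
- sanding_block: Sanding block lying flat on the closed hood: dark wood on a cork base, 105 mm long (its x) x 46 mm wide (its y) x 40 mm high, about 0.14 kg. Origin: centre of its underside.
- tray: Shallow plywood tray on the bench, fixed, to the left or to the right of the engraver: 220 mm (its x) x 150 mm (its y) outside, walls 6 mm thick and 35 mm high, floor 6 mm thick, empty. Origin: centre of its underside.
- bit_rack: Router bit rack: wooden block 120 x 75 x 38 mm with eight small bits standing in it, 84 mm high in all. Origin: centre of its underside. A bystander.
- parts_bin: Open blue plastic bin, 110 x 150 x 60 mm, with wooden dowels in it. Origin: centre of its underside. A bystander.
- caliper: Steel and black caliper lying flat, 200 mm long, 11 mm thick. Origin: centre of its beam's underside. A bystander.
- tape_roll: Roll of cream masking tape lying flat, 96 mm across, 24 mm high. Origin: centre of its underside. A bystander.
- eraser: Green whiteboard eraser, 110 x 52 x 28 mm. Origin: centre of its underside. A bystander.
Mind the look-alikes: they are no part of the job. Of the things shaped like the sanding_block, the wood one is meant.

How it is judged (in metres and radians):
On the way, in this order (a step that is already met when the one before it is completed fails the run):
1. the sanding block lies flat in the tray, let go, with the hood still closed (x of sanding_block in the frame of tray between -0.085 and 0.085 m and y of sanding_block in the frame of tray between -0.06 and 0.06 m and z of sanding_block in the frame of tray between 0 and 0.014 m and angle between sanding_block's own z axis and vertical below 0.15 rad and linear speed of sanding_block below 0.03 m/s and contact force between each of the fingers, the arm and sanding_block below 0.05 N and value of joint hood below 0.05 rad), for 0.2 s.
2. the hood, in the hand, is raised past its balance point (at least 0.05 rad above it) (value of joint hood above 0.75 rad and contact force between any of the fingers, the arm and hood above 0.1 N), for 0.2 s.
At the end, for the whole second after the job is handed in: the hood is held by the robot, still (under 0.1 rad/s), between 0.50 and 0.68 rad, which is 0.02 to 0.20 rad below its balance point at 0.70, and the sanding block lies flat at rest in the tray (value of joint hood between 0.5 and 0.68 rad and velocity of joint hood between -0.1 and 0.1 rad/s and contact force between any of the fingers, the arm and hood above 0.1 N and x of sanding_block in the frame of tray between -0.085 and 0.085 m and y of sanding_block in the frame of tray between -0.06 and 0.06 m and z of sanding_block in the frame of tray between 0 and 0.014 m and angle between sanding_block's own z axis and vertical below 0.15 rad and linear speed of sanding_block below 0.03 m/s and contact force between each of the fingers, the arm and sanding_block below 0.05 N); the arm keeps its last pose, push and grip.
It fails at once if the hood springs wide open (beyond 1.1 rad) (value of joint hood above 1.1 rad).
It fails at once if the hood flies up or drops (faster than 1.5 rad/s) (velocity of joint hood above 1.5 rad/s or velocity of joint hood below -1.5 rad/s).
It fails at once if another thing on the bench is shifted by more than 30 mm (distance of any of bit_rack, parts_bin, caliper, tape_roll, eraser from where it was at the start of the episode above 0.03 m).
It also fails if it takes over 58 s, if anything falls off the work surface, if the arm or the gripper's body presses on something with over 40 N, if the wrist force passes 120 N, or if a joint passes its speed limit or range.

## Working session

There is one attempt and no reset: what is moved stays moved. The work goes in short steps, Python scripts to look and compute and a tool call to move; the robot and the scene stay as the last step left them, time stands still between calls to the robot, and variables do not carry over. Pictures are saved under pics/ and viewed, and the job is handed in when it is done.

Besides the shell and the picture viewer there is one more tool, called after "Call:" as name([rows], argument=value, ...), one row to a line, values as JSON. send_rows: Moves the arm, as the interface text tells. Its arguments: {"type":"object","properties":{"targets":{"type":"array","items":{"type":"array","items":{"type":"number"}}},"squeeze":{"type":"number"}},"required":["targets"]}

```bash
ls; mkdir -p pics; cat > h.py <<'E'
from workcell import bot
import numpy as np, cv2
def snap(n,f):
    o=bot.get_obs(); c=bot.camera(n); cv2.imwrite('pics/'+f,cv2.cvtColor(c['pixels'],cv2.COLOR_RGB2BGR)); return o,c
E
python3 - <<'E'
from h import *
for n in ['side','top','wrist']:
    o,c=snap(n,n+'0.png')
    print(n,c['intrinsics'].tolist(),c['dist'],np.round(c.get('view',c.get('mount')),4).tolist())
print(o, bot.grasp_offset)
E
```

```text
pics
side [[395.31073740314855, 0.0, 272.0123110370809], [0.0, 395.31073740314855, 218.41233512881564], [0.0, 0.0, 1.0]] [-0.10527534  0.          0.          0.          0.        ] [[-0.971, -0.2389, 0.0087, 0.4627], [-0.1554, 0.6032, -0.7823, 0.1648], [0.1816, -0.761, -0.6228, 1.0639], [0.0, 0.0, 0.0, 1.0]]
top [[510.4038936310591, 0.0, 284.97997328520836], [0.0, 510.4038936310591, 206.50628947473882], [0.0, 0.0, 1.0]] [-0.04841832  0.          0.          0.          0.        ] [[0.0102, -0.9999, 0.0006, -0.0017], [-0.9798, -0.0101, -0.1997, 0.5258], [0.1997, 0.0015, -0.9799, 1.5537], [0.0, 0.0, 0.0, 1.0]]
wrist [[368.8964481959498, 0.0, 279.0013867468042], [0.0, 368.8964481959498, 210.1840050202337], [0.0, 0.0, 1.0]] [-0.07000895  0.          0.          0.          0.        ] [[1.0, 0.0006, 0.0, 0.0009], [-0.0005, 0.9573, 0.2891, -0.0727], [0.0002, -0.2891, 0.9573, -0.1424], [0.0, 0.0, 0.0, 1.0]]
{'time': 0.1, 'q': array([-7.05864408e+01,  5.00752696e+00,  1.00377497e+01,  9.50975094e+01,
       -7.49840528e-05,  9.00009807e+01]), 'qd': array([ 0.00508716, -0.17683133,  0.05356201,  0.01282493, -0.08203009,
       -0.00490319]), 'joint_efforts': array([ 2.27722394e-04, -5.21558654e+01,  4.65654337e+01,  1.60969736e-02,
       -7.09746757e-06, -4.31899892e-06]), 'ee_pos': array([ 0.18274507, -0.51854216,  0.23064685]), 'tcp_rot': array([ 1.79999924e+02,  6.72866243e-02, -7.05874215e+01]), 'wrist_force': array([-0.43828472,  0.08997263, -0.52864628]), 'torque': array([0.03275809, 0.03058469, 0.07347884]), 'opening': 0.08536122718826453} 0.0187
```

View pics/top0.png

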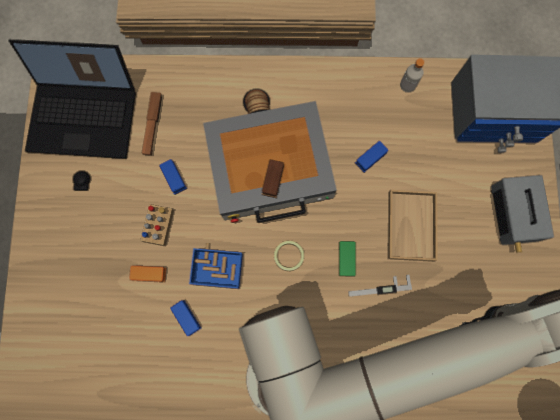

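View pics/side0.png

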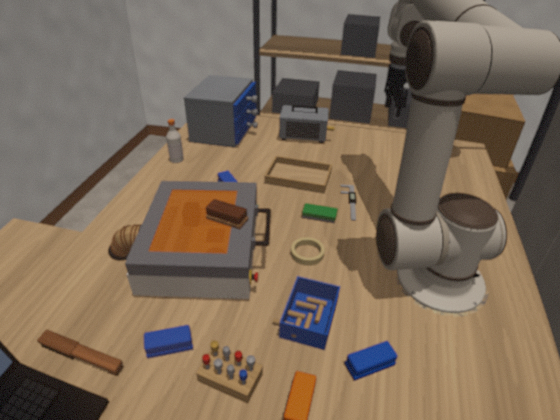

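View pics/wrist0.png

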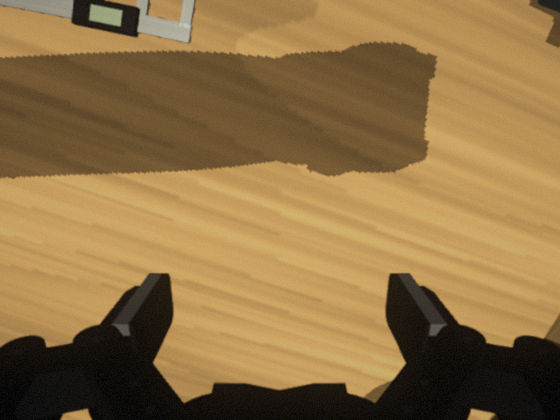

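The top picture shows these block-shaped things: dark brown (273,178) on the hood, blue (172,177), (372,156) and (185,318), orange (148,274), and the green eraser (347,258). The dark wood block on the hood fits the description. The tray is at (412,226), to the right of the engraver. I'll confirm both in an enlarged crop.

```bash
python3 - <<'E'
import cv2
a=cv2.imread('pics/top0.png')[90:270,190:450]
cv2.imwrite('pics/top0c.png',cv2.resize(a,None,fx=3,fy=3,interpolation=cv2.INTER_CUBIC))
E
```

```text
(no output)
```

View pics/top0c.png

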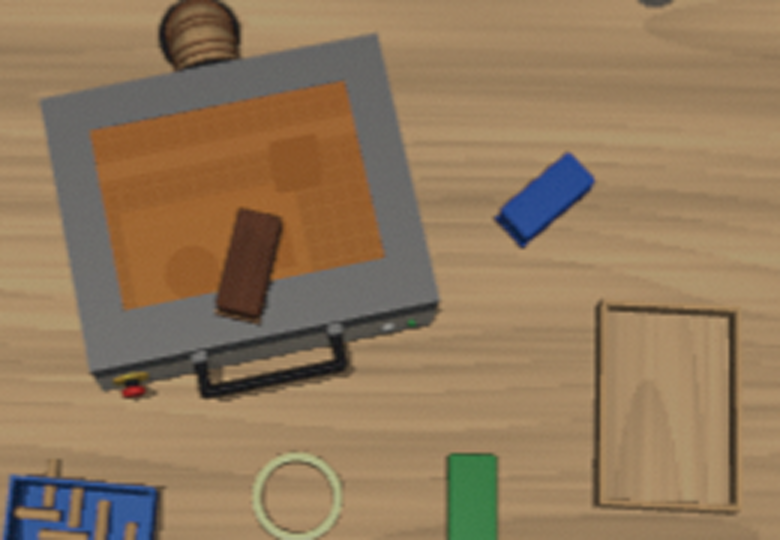

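```bash
cat >> h.py <<'E'
def ray(c,uv,z,V=None):
    V=c['view'] if V is None else V
    p=cv2.undistortPoints(np.array(uv,float).reshape(-1,1,2),c['intrinsics'],c['dist']).reshape(-1,2)
    d=np.c_[p,np.ones(len(p))]@V[:3,:3]
    o=-V[:3,:3].T@V[:3,3]
    return o+d*((z-o[2])/d[:,2])[:,None]
def proj(c,P,V=None):
    V=c['view'] if V is None else V
    return cv2.projectPoints(np.array(P,float).reshape(-1,1,3),cv2.Rodrigues(V[:3,:3])[0],V[:3,3],c['intrinsics'],c['dist'])[0].reshape(-1,2)
E
python3 - <<'E'
from h import *
c=bot.camera('top')
def f(n,uv,z):
    P=ray(c,np.array(uv)/3+[190-1/3,90-1/3],z); print(n,np.round(P,4).tolist(),'mean',P.mean(0).round(4),'edges',np.linalg.norm(P-np.roll(P,-1,0),axis=1).round(3),'ang',[round(float(np.degrees(np.arctan2(*(q[1::-1])))),1) for q in np.roll(P,-1,0)-P])
f('hood',[(42,100),(377,34),(437,302),(93,372)],.125)
f('block',[(240,208),(283,217),(262,318),(217,308)],.165)
f('bar',[(203,392),(346,368)],.102)
f('tray',[(598,301),(737,311),(737,512),(594,507)],.035)
E
```

```text
hood [[0.774, 0.2596, 0.125], [0.8505, -0.0884, 0.125], [0.5626, -0.1483, 0.125], [0.4872, 0.1961, 0.125]] mean [0.6686 0.0548 0.125 ] edges [0.356 0.294 0.353 0.294] ang [-77.6, -168.3, 102.3, 12.5]
block [[0.647, 0.0506, 0.165], [0.6382, 0.0078, 0.165], [0.5352, 0.0273, 0.165], [0.5448, 0.0715, 0.165]] mean [0.5913 0.0393 0.165 ] edges [0.044 0.105 0.045 0.104] ang [-101.7, 169.3, 77.8, -11.5]
bar [[0.4721, 0.087, 0.102], [0.4983, -0.0575, 0.102]] mean [0.4852 0.0147 0.102 ] edges [0.147 0.147] ang [-79.7, 100.3]
tray [[0.587, -0.3299, 0.035], [0.5776, -0.4793, 0.035], [0.3622, -0.469, 0.035], [0.3663, -0.3191, 0.035]] mean [ 0.4733 -0.3993  0.035 ] edges [0.15  0.216 0.15  0.221] ang [-93.6, 177.3, 88.4, -2.8]
```

The crop shows the dark wood block with its cork base on the hood. The sizes check out: block 105x44, tray 220x150, and bar about 40 mm off the front edge. I'll move above the block.

Call:
send_rows([
  [0,20,28,0,-2],
  [0,48,66,2,-4],
  [0,79,108,4,-7],
  [0,110,150,6,-10],
  [0,141,192,8,-13],
  [0,172,235,9,-16],
  [0,203,278,9,-19],
  [0,234,320,9,-22],
  [0,265,362,9,-25],
  [0,296,405,9,-28],
])

```text
time: 1.45
ee_pos: [0.4796, -0.1122, 0.2403]
tcp_rot: [-180.0, -0.0, -98.7]
wrist_force: [1.0, -0.0, 0.3]
opening: 0.0853
```

Call:
send_rows([
  [0,30,41,0,-2],
  [0,60,82,0,-2],
  [0,90,123,0,-2],
  [0,112,153,0,-2],
  [0,112,153,0,-2],
])

```text
time: 2.08
ee_pos: [0.5806, -0.0418, 0.2397]
tcp_rot: [179.8, 2.4, -95.3]
wrist_force: [0.2, -0.5, 0.4]
opening: 0.0857
```

```bash
python3 - <<'E'
from h import *
o,c=snap('wrist','w1.png'); print(o['ee_pos'],o['tcp_rot'],o['q'],o['wrist_force'])
from scipy.spatial.transform import Rotation as R
T=np.eye(4);T[:3,:3]=R.from_euler('xyz',o['tcp_rot'],degrees=True).as_matrix();T[:3,3]=o['ee_pos']
V=np.linalg.inv(T@c['mount'])
print(proj(c,[[.647,.0506,.165],[.638,.0078,.165],[.5352,.0273,.165],[.5448,.0715,.165]],V).round(0))
np.save('V1.npy',V)
E
```

```text
[ 0.58058542 -0.0418114   0.23970136] [179.8343849    2.43540095 -95.25932761] [ -5.31115707   9.85286785  16.37983205  96.69493331   2.43523982
 179.94108008] [ 0.23293051 -0.4577796   0.42522135]
[[118. 127.]
 [190. 136.]
 [186. 293.]
 [121. 283.]]
```

View pics/w1.png

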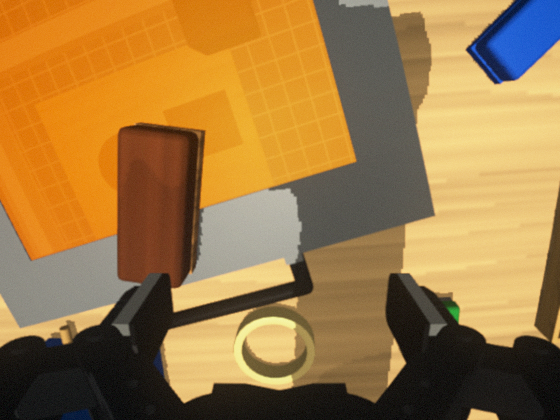

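Joint 6 hit its limit, so the planner stopped short. I'll take the grasp half a turn round instead.

Call:
send_rows([
  [0,0,0,0,10],
  [0,0,0,0,20],
  [0,0,0,0,30],
  [0,0,0,0,40],
  [0,0,0,0,50],
  [0,0,0,0,60],
  [0,0,0,0,70],
  [0,0,0,0,80],
  [0,0,0,0,90],
  [0,0,0,0,90],
])

```text
time: 3.38
ee_pos: [0.5797, -0.0423, 0.2406]
tcp_rot: [179.9, 2.4, -5.4]
wrist_force: [0.1, -0.3, -0.5]
opening: 0.0854
```

Call:
send_rows([
  [0,2,10,0,10],
  [0,4,20,0,20],
  [0,5,30,0,30],
  [0,7,40,0,40],
  [0,8,50,0,50],
  [0,9,60,0,60],
  [0,10,70,0,70],
  [0,11,81,0,80],
  [0,11,81,0,84],
  [0,11,81,0,84],
])

```text
time: 4.62
ee_pos: [0.5908, 0.0387, 0.2405]
tcp_rot: [179.9, 2.4, 78.5]
wrist_force: [-0.2, -0.1, 0.4]
opening: 0.0856
```

```bash
cat >> h.py <<'E'
from scipy.spatial.transform import Rotation as R
def wv(o,c):
    T=np.eye(4);T[:3,:3]=R.from_euler('xyz',o['tcp_rot'],degrees=True).as_matrix();T[:3,3]=o['ee_pos']
    return np.linalg.inv(T@c['mount'])
E
python3 - <<'E'
from h import *
o,c=snap('wrist','w2.png'); print(o['ee_pos'],o['tcp_rot'],o['q'],o['wrist_force'])
print(proj(c,[[.647,.0506,.165],[.638,.0078,.165],[.5352,.0273,.165],[.5448,.0715,.165]],wv(o,c)).round(0))
E
```

```text
[0.59083761 0.03874494 0.24048317] [179.87371053   2.4232708   78.46706585] [ 4.8876185  11.7457449  18.6515485  97.46997068 -2.36010093 16.4295028 ] [-0.24634231 -0.115388    0.43906821]
[[320. 298.]
 [254. 296.]
 [248. 138.]
 [326. 139.]]
```

View pics/w2.png

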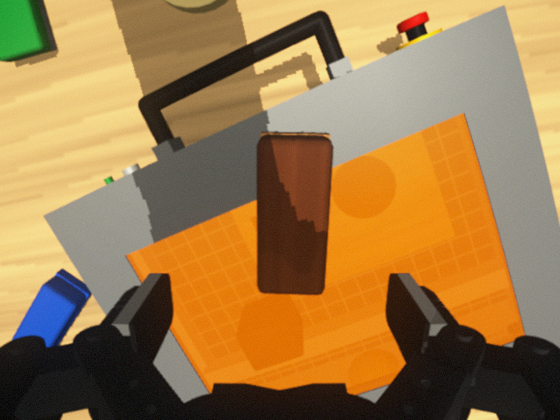

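The block sits between the fingers, with corners (258,136) to (325,293). Descending.

Call:
send_rows([
  [0,0,2,-15,0],
  [0,0,2,-40,0],
  [0,0,2,-65,0],
  [0,0,2,-85,0],
  [0,0,2,-97,0],
  [0,0,2,-105,0],
  [0,0,2,-105,0],
])

```text
time: 5.55
ee_pos: [0.591, 0.0408, 0.135]
tcp_rot: [179.9, 2.4, 78.7]
wrist_force: [0.3, -0.8, 0.3]
opening: 0.0855
```

Call:
send_rows([
  [0.3,0,0,0,0],
  [0.6,0,0,0,0],
  [0.8,0,0,0,0],
  [0.8,0,0,0,0],
  [0.8,0,0,0,0],
  [0.8,0,0,0,0],
], squeeze=25)

```text
time: 6.3
ee_pos: [0.5914, 0.0409, 0.1361]
tcp_rot: [179.8, 2.4, 78.7]
wrist_force: [-0.8, 1.4, 5.5]
opening: 0.0457
```

Call:
send_rows([
  [0.8,0,0,8,0],
  [0.8,0,0,20,0],
  [0.8,0,0,45,0],
  [0.8,0,0,75,0],
  [0.8,0,0,95,0],
  [0.8,0,0,95,0],
])

```text
time: 7.05
ee_pos: [0.5918, 0.0408, 0.2322]
tcp_rot: [179.7, 2.4, 78.7]
wrist_force: [-0.8, 0.0, -1.6]
opening: 0.0461
```

```bash
python3 - <<'E'
from h import *
o,c=snap('wrist','w3.png'); print(o['ee_pos'],o['tcp_rot'],o['q'],o['wrist_force'])
snap('side','s3.png')
E
```

```text
[0.59175975 0.04083691 0.23223529] [179.72392407   2.38521463  78.69388623] [ 5.0843106  11.51136843 17.45544587 96.35243393 -2.36617043 16.39311031] [-0.84390803  0.03332179 -1.6291611 ]
```

View pics/w3.png

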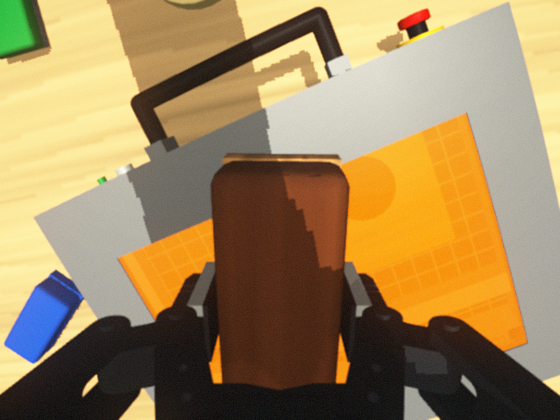

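View pics/s3.png

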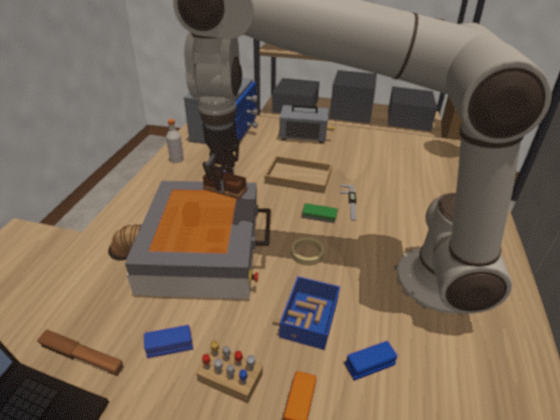

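The block is gripped squarely. Moving to the tray.

Call:
send_rows([
  [0.8,-8,-28,5,1],
  [0.8,-20,-74,5,2],
  [0.8,-33,-122,5,3],
  [0.8,-46,-170,5,4],
  [0.8,-59,-218,5,5],
  [0.8,-71,-266,5,6],
  [0.8,-84,-314,5,7],
  [0.8,-97,-362,5,8],
  [0.8,-109,-406,5,9],
  [0.8,-118,-440,5,9],
])

```text
time: 8.4
ee_pos: [0.4719, -0.4007, 0.2337]
tcp_rot: [180.0, 2.4, 87.7]
wrist_force: [0.7, -0.1, -1.5]
opening: 0.0462
```

Call:
send_rows([
  [0.8,0,0,-20,0],
  [0.8,0,0,-60,0],
  [0.8,0,0,-100,0],
  [0.8,0,0,-130,0],
  [0.8,0,0,-150,0],
  [0.8,0,0,-150,0],
])

```text
time: 9.15
ee_pos: [0.4717, -0.398, 0.0823]
tcp_rot: [-179.9, 2.3, 87.7]
wrist_force: [-0.0, 0.5, -0.7]
opening: 0.0456
```

```bash
python3 - <<'E'
from h import *
o,c=snap('wrist','w4.png'); print(o['ee_pos'],o['tcp_rot'],o['q'],o['wrist_force'])
snap('top','t4.png')
E
```

```text
[ 0.47167232 -0.39804472  0.08234683] [-179.87893446    2.25383267   87.71080315] [-39.2964719   12.50292039   2.03638371  78.27310056  -1.87255504
 -37.02549199] [-0.02312595  0.47249888 -0.7193799 ]
```

View pics/w4.png

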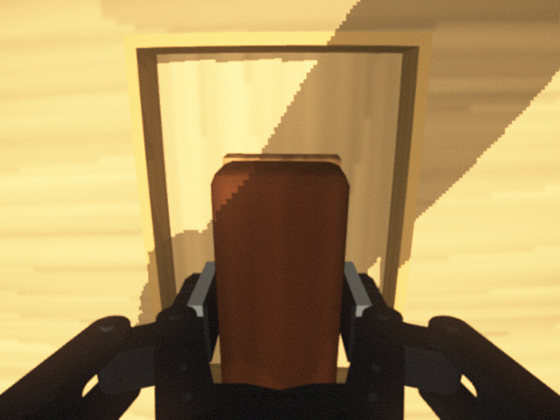

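View pics/t4.png

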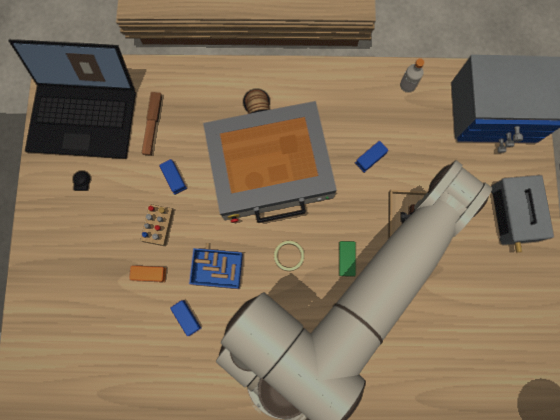

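The block is centred over the tray and parallel to its walls (tray rim x 135 to 430, block 212 to 348). Lowering.

Call:
send_rows([
  [0.8,0,0,-15,0],
  [0.8,0,0,-32,0],
  [0.8,0,0,-46,0],
  [0.8,0,0,-56,0],
  [0.8,0,0,-61,0],
  [0.8,0,0,-61,0],
])

```text
time: 10.0
ee_pos: [0.473, -0.3991, 0.0241]
tcp_rot: [179.9, 2.4, 87.7]
wrist_force: [0.2, -0.5, -2.0]
opening: 0.0459
```

Call:
send_rows([
  [0.8,0,0,-2,0],
  [0.8,0,0,-4,0],
  [0.8,0,0,-4,0],
])

```text
time: 10.38
ee_pos: [0.4731, -0.3992, 0.0203]
tcp_rot: [179.9, 2.4, 87.7]
wrist_force: [0.8, -0.2, -1.5]
opening: 0.0458
```

Call:
send_rows([
  [0.8,0,0,-2,0],
  [0.8,0,0,-3,0],
  [0.8,0,0,-3,0],
])

```text
time: 10.75
ee_pos: [0.4731, -0.3994, 0.0179]
tcp_rot: [179.9, 2.5, 87.7]
wrist_force: [-3.4, 0.2, 4.2]
opening: 0.0459
```

Touched down. Opening partway and retreating straight up.

Call:
send_rows([
  [0.4,0,0,0,0],
  [0.3,0,0,0,0],
  [0.25,0,0,0,0],
  [0.25,0,0,0,0],
  [0.25,0,0,0,0],
])

```text
time: 11.38
ee_pos: [0.4731, -0.3992, 0.0172]
tcp_rot: [179.9, 2.4, 87.7]
wrist_force: [-0.5, 0.3, 0.3]
opening: 0.0636
```

Call:
send_rows([
  [0.25,0,0,10,0],
  [0.25,0,0,35,0],
  [0.25,0,0,80,0],
  [0.25,0,0,130,0],
  [0.25,0,0,180,0],
  [0.25,0,0,210,0],
  [0.25,0,0,210,0],
])

```text
time: 12.25
ee_pos: [0.4738, -0.3998, 0.231]
tcp_rot: [179.6, 2.6, 87.7]
wrist_force: [-0.2, -1.6, -0.1]
opening: 0.0639
```

```bash
python3 - <<'E'
from h import *
o,c=snap('wrist','w5.png'); print(o['ee_pos'],o['tcp_rot'],o['q'],o['wrist_force'],o['opening'])
# bar from w3 image
p=np.array([0.59175975,0.04083691,0.23223529]);
o3=dict(ee_pos=p,tcp_rot=np.array([179.72392407,2.38521463,78.69388623]))
P=ray(c,[(140,100),(318,15),(134,101),(326,11)],.102,wv(o3,c)); print(P.round(4),P.mean(0))
E
```

```text
[ 0.47382672 -0.39976769  0.23102969] [179.64142316   2.61726855  87.6921831 ] [-39.29270223  12.90190871  18.9382651   94.17462376  -1.87450552
 -37.02353656] [-0.17882353 -1.59889521 -0.05705529] 0.06387561020399309
[[ 0.4981 -0.0506  0.102 ]
 [ 0.4689  0.0855  0.102 ]
 [ 0.4978 -0.0553  0.102 ]
 [ 0.4675  0.0912  0.102 ]] [0.48306741 0.01769585 0.102     ]
```

View pics/w5.png

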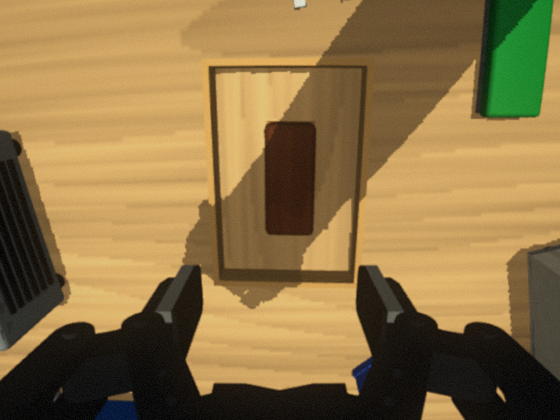

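The block lies flat in the middle of the tray (265–316, 122–235 in the wrist picture). The two bar measurements agree within 3 mm at (0.484, 0.016), yaw 12. Going above the bar with the jaws across it.

Call:
send_rows([
  [0.4,0,25,0,-6],
  [0.62,1,70,0,-15],
  [0.62,2,115,0,-24],
  [0.62,3,160,0,-33],
  [0.62,4,205,0,-42],
  [0.62,5,250,0,-51],
  [0.62,6,295,0,-60],
  [0.62,7,340,0,-68],
  [0.62,9,385,0,-76],
  [0.62,10,416,0,-76],
])

```text
time: 13.55
ee_pos: [0.4825, 0.0185, 0.2261]
tcp_rot: [179.9, 2.5, 11.6]
wrist_force: [-0.8, -0.2, -0.1]
opening: 0.0327
```

Call:
send_rows([
  [0.62,0,0,-20,0],
  [0.62,0,0,-40,0],
  [0.62,0,0,-40,0],
])

```text
time: 13.92
ee_pos: [0.4818, 0.0169, 0.185]
tcp_rot: [179.9, 2.7, 11.7]
wrist_force: [-0.4, -0.8, 0.7]
opening: 0.0327
```

```bash
python3 - <<'E'
from h import *
o,c=snap('wrist','w6.png'); print(o['ee_pos'],o['tcp_rot'],o['q'],o['wrist_force'],o['opening'])
print(proj(c,[o['ee_pos'],[.484,.016,.109],[.4985,-.0525,.109],[.469,.0845,.109]],wv(o,c)).round(0))
E
```

```text
[0.48182505 0.0168978  0.18504828] [179.93107217   2.66338523  11.7206017 ] [ 2.30620357 -2.34948305 -2.56558983 92.40019279 -0.50350896 80.59549748] [-0.36129602 -0.7796752   0.66264576] 0.032682763685221834
[[281. 277.]
 [289. 222.]
 [288. 319.]
 [289. 106.]]
```

View pics/w6.png

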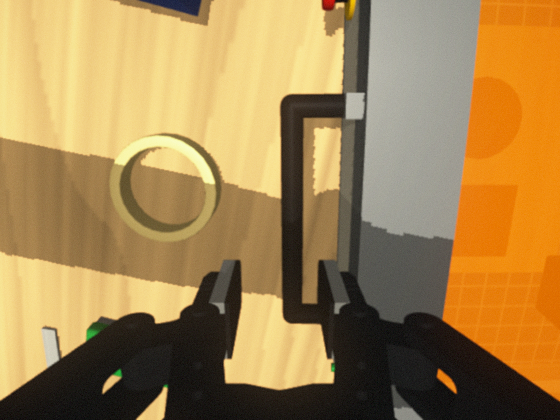

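Bar at column 292 with ends at rows 97 and 320, about 4 mm ahead of the tool centre and 2 mm left of it. Narrowing the jaws to keep the knuckle clear of the hood's edge, then descending.

Call:
send_rows([
  [0.71,3,2,0,0],
  [0.71,3,2,-10,0],
  [0.71,3,2,-25,0],
  [0.71,3,2,-40,0],
  [0.71,3,2,-55,0],
  [0.71,3,2,-55,0],
])

```text
time: 14.72
ee_pos: [0.4853, 0.0188, 0.1307]
tcp_rot: [179.9, 2.6, 11.7]
wrist_force: [-0.1, -0.3, 0.4]
opening: 0.0248
```

```bash
python3 - <<'E'
from h import *
o,c=snap('wrist','w7.png'); print(o['ee_pos'],o['tcp_rot'],o['q'],o['wrist_force'],o['opening'])
E
```

```text
[0.48527274 0.01877406 0.13073055] [179.91137252   2.56524161  11.70242095] [ 2.50736116 -2.06947833 -8.27824551 86.30940537 -0.49727294 80.81388537] [-0.13139683 -0.32484415  0.3507333 ] 0.024835326136096923
```

View pics/w7.png

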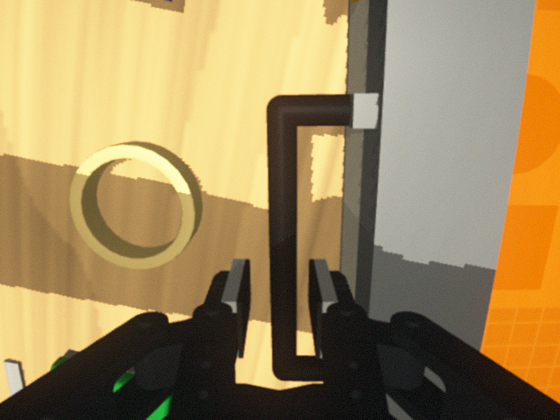

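Call:
send_rows([
  [0.71,0,0,-8,0],
  [0.71,0,0,-18,0],
  [0.71,0,0,-28,0],
  [0.71,0,0,-38,0],
  [0.71,0,0,-40,0],
  [0.71,0,0,-40,0],
])

```text
time: 15.52
ee_pos: [0.4861, 0.0188, 0.0923]
tcp_rot: [179.9, 2.4, 11.7]
wrist_force: [-0.1, 0.5, -0.1]
opening: 0.0245
```

```bash
python3 - <<'E'
from h import *
c=bot.camera('top'); 
o,c=snap('wrist','w8.png'); print(o['ee_pos'],o['tcp_rot'],o['q'],o['wrist_force'],o['opening'])
o,c=snap('side','s8.png')
E
```

```text
[0.48620606 0.01882821 0.09254711] [179.8867145    2.41034636  11.70454036] [  2.50871468  -1.70629348 -12.1390511   81.92855746  -0.49691703
  80.81203226] [0.28970532 0.64512232 0.90487934] 0.024845242731326107
```

View pics/w8.png

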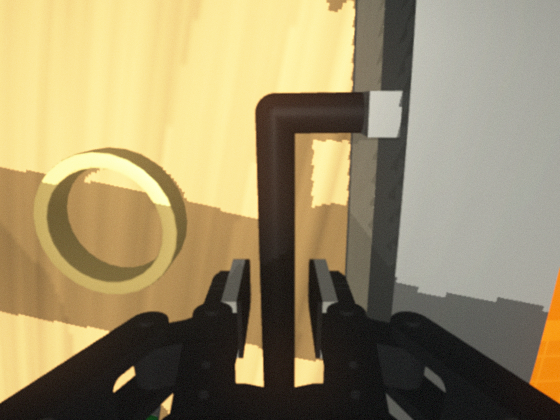

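View pics/s8.png

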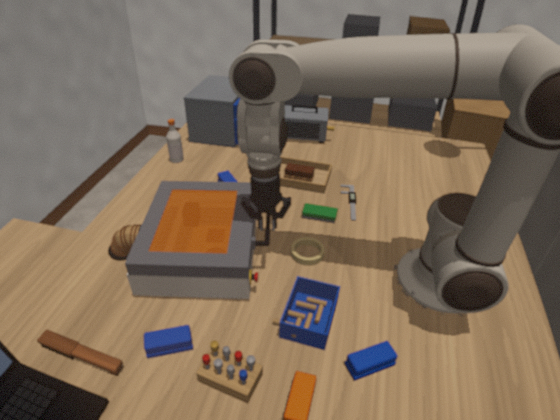

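The bar is between the pads (column 278, pads at 237 and 318). Going 4 mm deeper and closing.

Call:
send_rows([
  [0.71,0,0,-4,0],
  [0.71,0,0,-4,0],
  [0.8,0,0,-4,0],
  [0.9,0,0,-4,0],
  [1,0,0,-4,0],
  [1,0,0,-4,0],
  [1,0,0,-4,0],
], squeeze=25)

```text
time: 16.55
ee_pos: [0.4853, 0.0187, 0.0883]
tcp_rot: [179.9, 2.5, 11.7]
wrist_force: [-4.6, -1.7, 2.6]
opening: 0.0131
```

Gripped at 13 mm. Lifting along the arc, starting with the first 0.2 rad.

Call:
send_rows([
  [1,0,0,5,0],
  [1,1,0,13,0],
  [1,2,0,22,0],
  [1,3,1,32,0],
  [1,4,1,42,0],
  [1,6,1,52,0],
  [1,9,2,63,0],
  [1,9,2,63,0],
])

```text
time: 17.55
ee_pos: [0.4937, 0.0205, 0.1522]
tcp_rot: [179.9, 2.6, 11.7]
wrist_force: [-12.2, -2.8, 0.1]
opening: 0.0132
```

```bash
python3 - <<'E'
from h import *
o,c=snap('side','s9.png'); print(o['ee_pos'],o['tcp_rot'],o['q'],o['wrist_force'],o['torque'],o['opening'])
E
```

```text
[0.493699   0.0205304  0.15220966] [179.8839651    2.59906001  11.69735155] [ 2.68218335 -0.93343599 -4.80051419 88.68175387 -0.52173029 80.99380626] [-12.20236761  -2.79103917   0.0961483 ] [-0.56186442  2.36078369  0.14936174] 0.013220251221318497
```

View pics/s9.png

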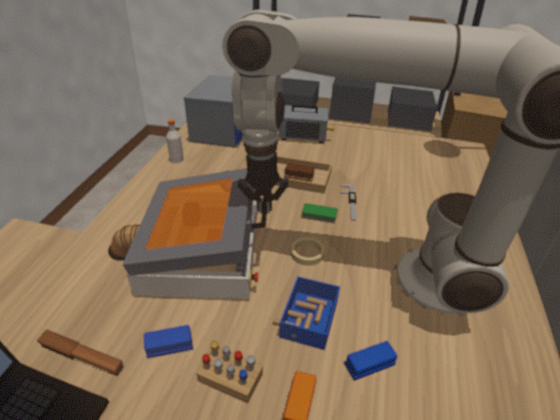

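Hood rising, with -12 N radial load. I'm trimming x by 2 mm.

Call:
send_rows([
  [1,-2,0,4,0],
  [1,2,1,15,0],
  [1,7,2,31,0],
  [1,12,3,46,0],
  [1,19,4,60,0],
  [1,26,6,75,0],
  [1,33,8,89,0],
  [1,33,8,89,0],
])

```text
time: 18.6
ee_pos: [0.5285, 0.0283, 0.2425]
tcp_rot: [179.8, 2.3, 11.7]
wrist_force: [-3.8, -6.2, 1.6]
opening: 0.0127
```

```bash
python3 - <<'E'
from h import *
o,c=snap('side','s10.png'); print(o['ee_pos'],o['tcp_rot'],o['q'],o['wrist_force'],o['torque'],o['opening'])
o,c=snap('wrist','w10.png')
E
```

```text
[0.52851289 0.02826256 0.24246355] [179.79507398   2.34782984  11.68496339] [ 3.35333906  4.74100572 11.03340559 98.58580679 -0.54287959 81.67504301] [-3.7797847  -6.23365763  1.56867779] [-1.21842612  1.0860741   0.21007131] 0.012746074935273364
```

View pics/s10.png

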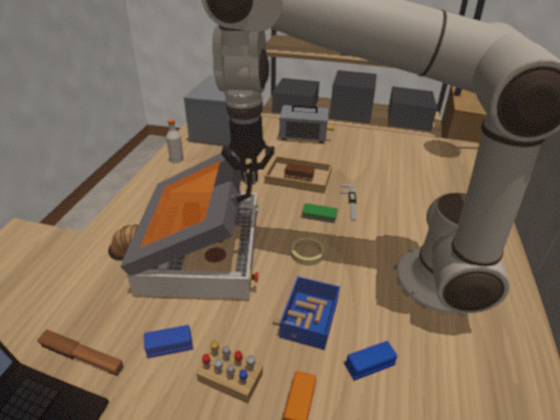

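View pics/w10.png

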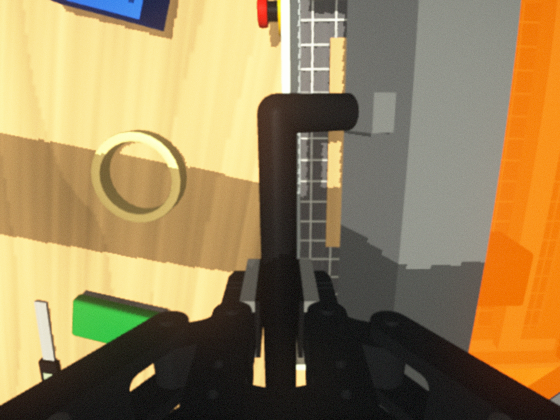

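Call:
send_rows([
  [1,4,0,7,0],
  [1,8,1,14,0],
  [1,17,3,27,0],
  [1,27,5,39,0],
  [1,37,7,51,0],
  [1,48,9,63,0],
  [1,59,11,74,0],
  [1,64,12,78,0],
  [1,64,12,78,0],
  [1,64,12,78,0],
])

```text
time: 19.95
ee_pos: [0.5909, 0.0417, 0.3213]
tcp_rot: [180.0, 2.3, 11.8]
wrist_force: [-12.1, 2.6, 13.9]
opening: 0.0127
```

```bash
python3 - <<'E'
from h import *
o,c=snap('side','s11.png'); print(o['ee_pos'],o['tcp_rot'],o['q'],o['wrist_force'],o['torque'],o['opening'])
o,c=snap('wrist','w11.png')
E
```

```text
[0.59085952 0.04172013 0.3212924 ] [179.9688324    2.33683068  11.75254618] [  4.20148509  17.3461134   34.70507131 109.67145366  -0.33789632
  82.45512303] [-12.09857759   2.57444927  13.87626035] [0.41685589 2.70436298 0.14109214] 0.012712345103072797
```

View pics/s11.png

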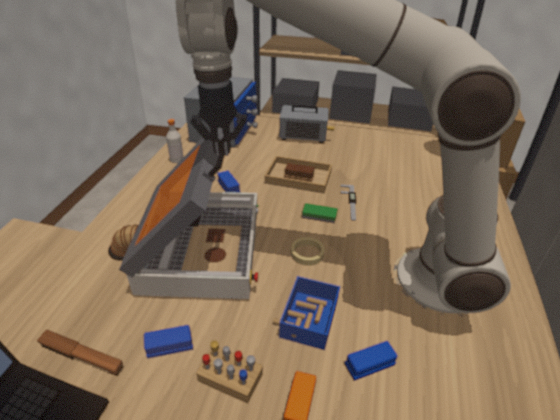

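View pics/w11.png

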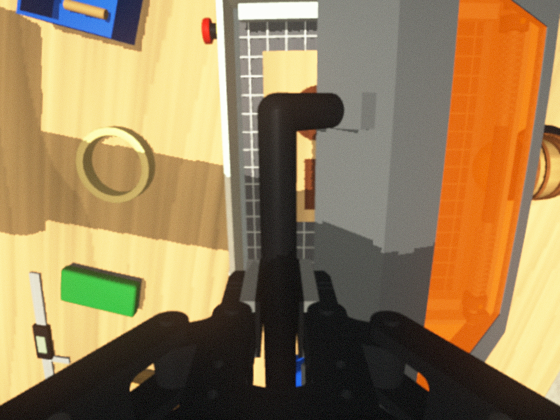

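The hood is at about 0.82 rad, going by the TCP rise of 233 mm and 106 mm forward, and has been held there. Easing back to about 0.6.

Call:
send_rows([
  [1,0,0,0,0],
  [1,-5,-1,-4,0],
  [1,-11,-2,-9,0],
  [1,-17,-3,-14,0],
  [1,-27,-6,-26,0],
  [1,-38,-8,-38,0],
  [1,-44,-9,-46,0],
  [1,-48,-10,-51,0],
  [1,-48,-10,-51,0],
  [1,-48,-10,-51,0],
])

```text
time: 21.3
ee_pos: [0.5443, 0.0313, 0.2677]
tcp_rot: [179.9, 2.4, 11.7]
wrist_force: [-3.9, 4.2, 1.9]
opening: 0.0127
```

```bash
python3 - <<'E'
from h import *
o,c=snap('side','s12.png'); print(o['ee_pos'],o['tcp_rot'],o['wrist_force'],o['torque'],o['opening'])
# hood geometry model: overlays at several angles in side view
yaw=np.radians(12); bar0=np.array([.4855,.0165,.102]); Rz=R.from_euler('z',12,degrees=True).as_matrix()
H=bar0+Rz@[.32,0,-.012]
im=c['pixels'][:,:,::-1].copy()
for th,col in [(.5,(255,0,0)),(.6,(0,255,0)),(.7,(0,0,255))]:
    Ry=R.from_euler('y',th).as_matrix()
    P=[H+Rz@Ry@np.array(v) for v in [(-.28,-.18,.035),(-.28,.18,.035),(0,.18,.035),(0,-.18,.035)]]
    q=proj(c,P).round().astype(int); cv2.polylines(im,[q.reshape(-1,1,2)],True,col,1)
    print(th,(H+Rz@Ry@np.array([-.32,0,.012])).round(4), q.tolist())
im=cv2.resize(im[120:320,80:340],None,fx=3,fy=3); cv2.imwrite('pics/s12c.png',im)
E
```

```text
[0.54426923 0.03134581 0.26772679] [179.94289306   2.40299078  11.72547458] [-3.89583064  4.23676168  1.87480742] [0.97043408 0.42576528 0.05048495] 0.01274976286183924
0.5 [0.5294 0.0258 0.2539] [[238, 143], [222, 223], [124, 264], [161, 181]]
0.6 [0.5468 0.0295 0.2806] [[232, 136], [213, 214], [123, 264], [160, 181]]
0.7 [0.5667 0.0338 0.3053] [[225, 130], [202, 207], [122, 265], [160, 182]]
```

View pics/s12c.png

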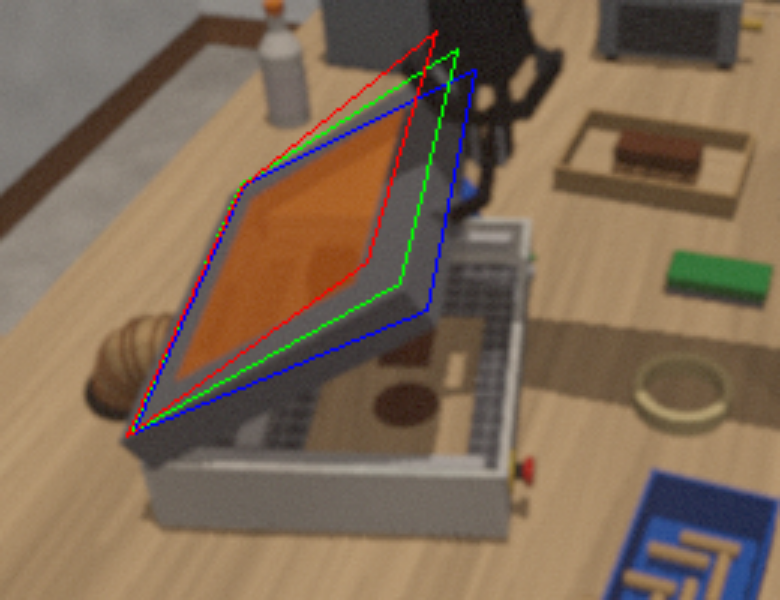

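The 0.6 rad overlay (green) falls on the hood's edges. The TCP rise of 179 mm gives 0.60 as well. Letting it settle once more, then handing in.

Call:
send_rows([
  [1,0,0,0,0],
  [1,0,0,0,0],
  [1,0,0,0,0],
  [1,0,0,0,0],
])

```text
time: 21.85
ee_pos: [0.5443, 0.0314, 0.2678]
tcp_rot: [179.9, 2.4, 11.7]
wrist_force: [-4.9, 4.2, 1.6]
opening: 0.0128
```

```bash
python3 - <<'E'
from h import *
o,c=snap('top','t13.png'); print(o['time'],o['ee_pos'],o['wrist_force'],o['opening'])
im=c['pixels'][:,:,::-1]; cv2.imwrite('pics/t13.png',im)
E
```

```text
21.85 [0.54427149 0.03136917 0.26777441] [-4.85341344  4.17808002  1.62882528] 0.01280871218542704
```

View pics/t13.png

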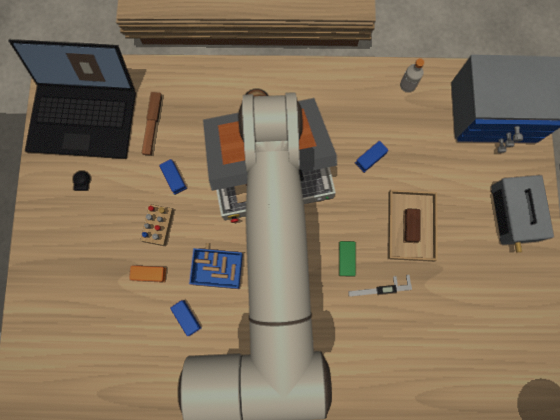

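The top picture shows the block in the tray at (412,225) and the bystanders unmoved. The tape roll is under the arm here, but the side picture shows it in place.

```bash
python3 -c "
from workcell import bot
print(bot.job_done()); o=bot.get_obs(); print(o['time'],o['ee_pos'],o['wrist_force'],o['opening'])"
```

```text
the job is handed in; nothing more can be done
None
the job is handed in; nothing more can be done
```

The sanding block is in the tray, and the arm is holding the hood at about 0.60 rad, 0.10 below the balance point. I handed the job in at about 22 s; no verdict is reported.

- **Block:** I took the dark wood block off the closed hood and laid it flat in the middle of the tray, let go. The last top picture shows it there.
- **Hood:** I gripped the bar, raised the hood to about 0.82 rad, held it there for roughly 0.3 s and eased it back. The final angle comes from the tool's rise (0.603 rad), and the 0.6 rad overlay matches the hood in the side picture. The 0.82 rad peak comes only from the tool's travel; I made no overlay there.
- **Load on the hand:** The arm was still over the last half second before hand-in. The wrist force was about 6–7 N, nearly all sideways and 1.6–1.9 N vertical. During the lift the sideways load on the bar reached about 12–18 N, because my arc was 1–2 mm off.
- **Bench:** The bystanders look unmoved. The tape roll was under the arm in the last top picture, but the side picture shows it in place.
- **Disagreements:** The first approach to the block ran into joint 6's limit. I turned half round to grasp it, and a tool tilt of about 2.4° stayed for the rest of the job, with no visible effect.

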